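Log a grinding jar and hold its ball in the optical gauge

ROBOT

A 6-joint arm with a two-finger parallel gripper is mounted at the origin on a cart in front of the work surface, level with it; the furniture and walls round the work are solid. World frame = base frame: x ahead of the robot, y to its left, z up, the work surface at z = 0. Lengths are in m, angles in degrees, forces in N, time in s.
With the tool pointing down it reaches from about 0.25 to 0.725 m from the base axis. Payload 9.7 kg.
Tool frame: the origin (TCP) lies between the finger pads; the fingertips stand bot.tcp_to_tips ahead of it and the grasp point (between the pads) lies 11 mm behind it (bot.tcp_to_tips is the distance from the TCP to the fingertips, in m); z points along the fingers, y is the line along which they close (so a half turn about z gives the same grasp; the last joint's range is limited). The gripper opens to 85 mm and grips with 20 to 120 N. Pads are 22 mm wide; open, the fingers measure 114 mm over their backs; the gripper's body (76 mm by 85 mm) begins 54 mm behind the grasp point. The pads swing forward as they close: fully open they stand 13 mm farther back than shut.
Start: joints at [66.463, 4.979, 10.078, 95.1, 0, 90], TCP at [0.22, 0.504, 0.239] pointing down, gripper open.
Joint ranges: [-179.16, 179.16], [-48.56, 103.87], [-65.8, 70.77], [-126.05, 130.52], [-82.76, 87.17], [-180, 180]. Speed limits (degrees/s): [127.2, 127.2, 147.25, 180, 180, 180].

INTERFACE

Orientations are given as [roll, pitch, yaw] about the fixed x, y, z axes, in that order (R = Rz(yaw) Ry(pitch) Rx(roll)).
In Python, from workcell import bot gives the robot as it stands. The module is installed in compiled form; this text tells all that it offers.
- The arm moves only by the tool carry_out, never from a script. Its arguments are lists of equal length, an entry for each row: "linear": the shift along the world's x, y, z normalised to -1 to 1, where 1 is 2 cm, a list of three; "rotation": the turn, a rotation vector about the world's x, y, z normalised to -1 to 1, where 1 is 8 degrees, a list of three; "grip": the closure, from -1 (fully open) to 1 (shut). In form: {"linear": [[tx, ty, tz], ...], "rotation": [[rx, ry, rz], ...], "grip": [grip, ...]}. A call has 1 to 12 rows; each row shifts and turns the commanded pose from where the row before left it; what a row does not reach is not made up. A row lasts 1/10 s, in which the tool goes at most 50 mm and 8.59 degrees, less where a joint would pass 70% of its speed; a pose out of reach is approached as far as the arm can. A call with a number of a shift or a turn outside -1 to 1 is refused whole. A call with a gripper value outside its range is refused whole. The fingers move at their own pace and stop on an object; "grip_force" is the grip in N (left out, the last holds). Time passes only in rows, so rows that do not move let the fingers close. It gives the time, the measured TCP pose, the force, the opening and the grip force at its end, in the units of the state.
- bot.get_obs(): the state, without advancing time (a new reading comes with each control period).
- bot.camera(name): name is "scene" or "top" or "wrist"; returns the picture (420x560x3 uint8, blue, green, red); there is no depth.
- bot.camera_model(name): a dict with "fx", "fy", "cx", "cy" (pixels), "distortion" ([k1, k2, p1, p2, k3] as OpenCV has them; the pictures are not rectified), "camera_from_world" (4x4, takes a point from world to camera coordinates). Camera axes: x right, y up, looking along -z (the intrinsics and any distortion apply to the point x, -y, -z); pixel columns grow to the right and rows downward; lengths in m; the calibration is good to about 2 mm. A picture is of the moment at which its call begins: read the wrist's pose just before it. camera_model takes no time and is no camera call; for the wrist camera it gives the pose at the moment of the call.
- bot.job_done(): hands the job in; it is judged then, once.
The state is a dict: "time": time; "q": joint angles; "qd": joint speeds; "joint_efforts": joint torques, N m; "ee_pos": TCP position; "tcp_rot": TCP orientation; "wrist_force": force on the tool from outside, world axes, zero at the start; "torque": the same for the moment, N m; "opening": finger opening in m; "grasp_force": force on a finger pad.
Only numpy, scipy, OpenCV 4.12 (cv2) and the standard library are available. Lean on these libraries where they do the work, as an engineer would, in place of code of your own. Each camera call takes 0.05 s, during which the arm holds its last target. There are 200 camera calls.

TASK

Log a grinding ball for its wear check. First open the record: turn the steel grinding jar in its locating ring until its code label squarely faces the window of the code reader, and let go of it, still seated in the ring. Then take the ball tray by its upright grip, carry it without letting the loose steel ball leave its seat and without knocking the optical gauge or disturbing the other things, and finish while still holding the tray: level, still and clear of everything, with the middle of the ball in the middle of the light path between the gauge's two round windows.

Things in the scene. Friction and masses are not known exactly. Their poses are not given: they have to be found in the camera images.
- jar: Round steel grinding jar with screwed lid, diameter 44 mm (lid 45), 62 mm tall, 0.25 kg, standing loose in the reader's ring. Origin: centre of its underside; +z up; +x points to the side with the code label (paper, 18 mm wide, 15 to 41 mm up). A raised dark rib on the lid, 5 to 21 mm off the axis, 6 mm wide, points the same way. Grip it across lid and upper body from any side
- jar_label (a point): Middle of the code label, on the jar's wall 22 mm from its axis on its +x side, 30 mm above its underside
- reader: Code reader, fixed: aluminium base plate, top 8 mm above the bench, with a black ring and a grey reader housing. Origin: on the bench under the ring's middle; +z up; +x to the reader. Ring: bore 47 mm, outside 58 mm, top 14 mm above the bench; the jar stands in it on the plate. Housing: x 75 to 119 mm, 54 mm wide, 64 mm high, its dark window towards the ring
- read_spot (a point): The point that the reader looks at: 22 mm from the ring's axis towards the reader, 38 mm above the bench; the label's middle must come here
- tray: Loose ball tray, 0.14 kg: aluminium paddle 8 mm thick on the bench, with a black upright grip. Origin: on the underside, below the grip's middle; +z up; +x to the ball. Rear plate x -41 to 35 mm, 56 mm wide; neck 30 mm wide; nose 40 x 40 mm (x 65 to 105). Grip: plate 12 mm thick (y), 44 mm long (x), flat from 12 to 55 mm above the underside; pinch it across y from above, with 40 N
- seat (a point): Middle of the ball when in its seat, 85 mm ahead (+x) of the tray's origin, 15 mm above its underside. The seat is a plain 14 mm round hole in the nose, into which the ball sinks 3 mm; it rolls out if the tray leans over about 40 degrees or is jerked
- ball_center (a point): Middle of the loose steel ball, 20 mm in diameter, 33 g, at the start lying in the seat of the tray
- gauge: Optical gauge, fixed: base plate 84 (x) x 156 (y) x 12 mm with two white heads, each 54 (x) x 38 (y) mm, 136 mm high, 60 mm apart. Origin: on the bench under the middle of the light path; +z up; y from window to window; +x to the rear. The gap is open in front (-x) and above; a duct 22 mm high crosses it low at the rear. The tray's nose goes in pointing along +x
- beam (a point): Middle of the light path, midway between the two round windows (27 mm in diameter), 100 mm above the bench
- vial: Bystander: white sample vial with white cap, 30 mm in diameter, 52 mm tall, standing on the bench. Origin: centre of its underside
- petri_dish: Bystander: small clear dish, 61 mm in diameter, 14 mm tall. Origin: centre of its underside
- caliper: Bystander: caliper lying on the bench, 58 x 206 x 13 mm. Origin: centre of its underside, long side along its y
Things that resemble listed ones, but are neither listed nor needed, are in the scene too. What is shaped like the jar but purple is not meant.

How it is judged:
By the outcome, as a careful person would: the job done as asked, in the order asked, and still so for the second after the job is handed in, while the arm keeps its last pose, push and grip.
It also fails if it takes over 64 s, if anything falls off the work surface, if the arm or the gripper's body presses on something with over 40 N, if the wrist force passes 120 N, or if a joint passes its speed limit or range.

## Working session

There is one attempt and no reset: what is moved stays moved. The work goes in short steps, Python scripts to look and compute and a tool call to move; the robot and the scene stay as the last step left them, time stands still between calls to the robot, and variables do not carry over. Pictures are saved under pics/ and viewed, at most 10 in all, crops included, and the job is handed in when it is done.

Besides the shell and the picture viewer there is one more tool, called after ">>>" in YAML: its name, and indented under it one key for each argument. carry_out: Moves the arm, as the interface text tells. Its arguments: {"type":"object","properties":{"linear":{"type":"array","items":{"type":"array","items":{"type":"number"}}},"rotation":{"type":"array","items":{"type":"array","items":{"type":"number"}}},"grip":{"type":"array","items":{"type":"number"}},"grip_force":{"type":"number"}},"required":["linear","rotation","grip"]}

```bash
mkdir -p pics; cat > h.py <<'E'
import numpy as np, cv2
from workcell import bot
def ray(m,u,v):
    K=np.array([[m['fx'],0,m['cx']],[0,m['fy'],m['cy']],[0,0,1.]])
    p=cv2.undistortPoints(np.array([[[u,v]]],float),K,np.array(m['distortion'],float))[0,0]
    T=np.array(m['camera_from_world']);R=T[:3,:3];o=-R.T@T[:3,3]
    return o,R.T@np.array([p[0],-p[1],-1.])
def plane(m,u,v,z):
    o,d=ray(m,u,v);return o+d*(z-o[2])/d[2]
def proj(m,P):
    K=np.array([[m['fx'],0,m['cx']],[0,m['fy'],m['cy']],[0,0,1.]])
    T=np.array(m['camera_from_world']);c=(T[:3,:3]@np.atleast_2d(P).T).T+T[:3,3]
    c=c*[1,-1,-1]
    return cv2.projectPoints(c.reshape(-1,1,3),np.zeros(3),np.zeros(3),K,np.array(m['distortion'],float))[0][:,0]
E
python3 - <<'E'
from h import *
for n in ['scene','top']:
    im=bot.camera(n);cv2.imwrite(f'pics/{n}0.png',im)
    m=bot.camera_model(n);T=np.array(m['camera_from_world']);print(n,m['fx'],-T[:3,:3].T@T[:3,3],-T[2,:3])
o=bot.get_obs();print(o,bot.tcp_to_tips)
E
```

```text
scene 440.6220530768453 [-0.01442457 -0.66236274  0.8539958 ] [ 0.4332008   0.64710347 -0.62737084]
top 405.9608718440563 [0.42050494 0.13213404 1.00887312] [ 0.10556415 -0.00405249 -0.99440424]
{'time': 0.1, 'q': array([ 6.64637889e+01,  5.00577538e+00,  1.00413398e+01,  9.50995026e+01,
       -1.19337961e-03,  9.00004216e+01]), 'qd': array([-0.03776352, -0.12578028,  0.12216947,  0.05104242,  0.01013839,
       -0.06650105]), 'joint_efforts': array([ 7.56826539e-04, -5.21564376e+01,  4.65651798e+01,  1.60809082e-02,
        6.71413636e-05, -1.31904523e-05]), 'ee_pos': array([0.2195622 , 0.50407258, 0.23869582]), 'tcp_rot': array([-1.79936062e+02,  1.19384938e-03,  1.56463369e+02]), 'wrist_force': array([-0.10485546, -0.18211265, -0.37479709]), 'torque': array([-0.05040566, -0.00137651, -0.04742153]), 'grasp_force': 0.0, 'opening': 0.08535989674483382} 0.008
```

View pics/top0.png

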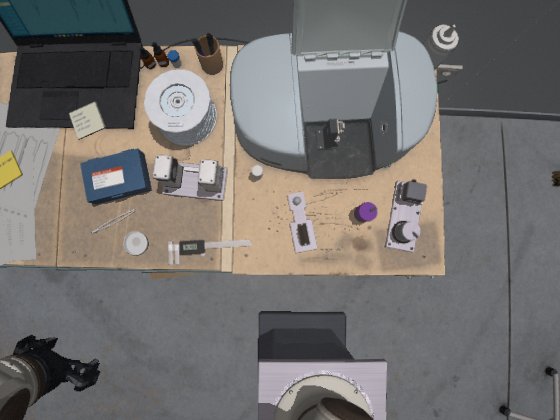

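View pics/scene0.png

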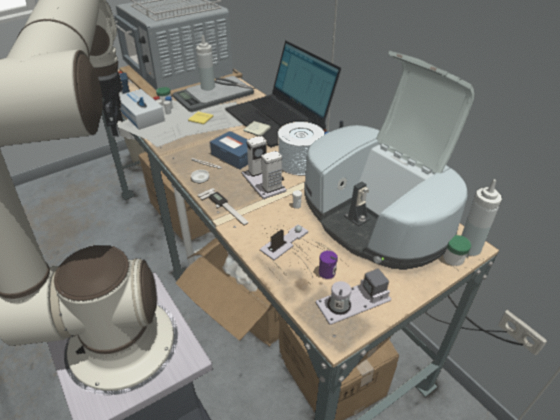

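The top view shows:
- Steel jar in the ring at (406,232), with the reader housing at (413,190).
- Tray with its grip at (302,236) and the ball at (297,201).
- Gauge heads at (163,166) and (208,175).
- Vial (256,172), dish (136,242) and caliper (210,246).

Things that could be mistaken for the jar: the purple jar (366,212), which is excluded, and the vial (256,172). I choose the steel jar in the ring at (406,232) and check it in a close crop.

```bash
python3 - <<'E'
from h import *
im=cv2.imread('pics/top0.png')
c=lambda x0,y0,w,h,s:cv2.resize(im[y0:y0+h,x0:x0+w],None,fx=s,fy=s,interpolation=cv2.INTER_CUBIC)
a=c(375,170,65,90,6);b=c(270,180,65,90,6)
cv2.imwrite('pics/crop1.png',np.hstack([a,b]))
cv2.imwrite('pics/crop2.png',c(145,145,90,65,8))
E
```

```text
(no output)
```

View pics/crop1.png

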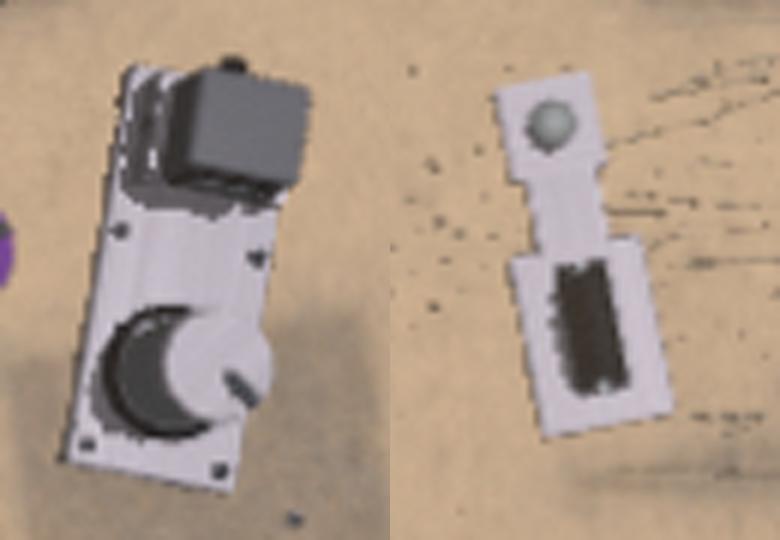

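View pics/crop2.png

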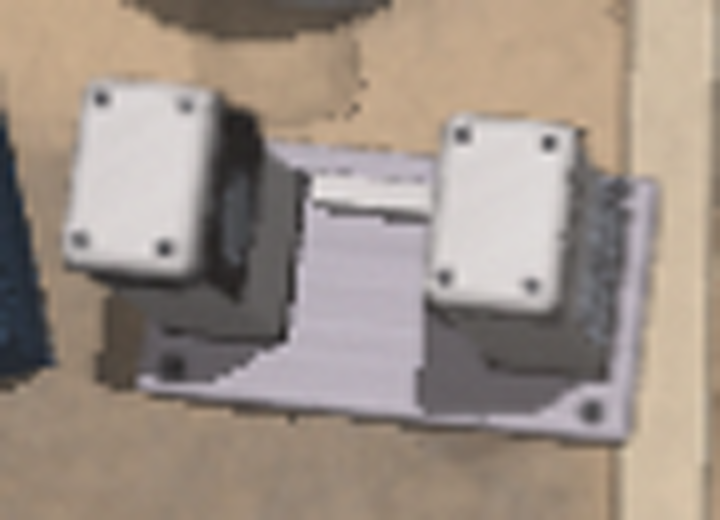

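Crop 1 confirms the steel jar: lid centre about (411.3,230.5), with the dark rib pointing down-right towards (418,237), away from the reader. The ball lies in the tray seat at about (297,201). Crop 2 shows the gauge's two white heads, with the duct at the rear (top) of the gap.

```bash
python3 - <<'E'
from h import *
m=bot.camera_model('top')
f=lambda pts,x0,y0,s,z:np.array([plane(m,x0+(x+.5)/s-.5,y0+(y+.5)/s-.5,z)[:2] for x,y in pts])
A=lambda d:np.degrees(np.arctan2(d[1],d[0]))
h1=f([(92,80),(218,88),(195,275),(65,262)],145,145,8,.136);h2=f([(446,115),(580,128),(556,310),(430,300)],145,145,8,.136)
for h in(h1,h2):print('head',h.mean(0).round(4),A((h[0]+h[1]-h[2]-h[3])),np.linalg.norm(h[0]-h[1]),np.linalg.norm(h[1]-h[2]))
print('gauge',(h1.mean(0)+h2.mean(0))/2, A(h1.mean(0)-h2.mean(0))-90,np.linalg.norm(h1.mean(0)-h2.mean(0)))
p=f([(218,363),(258,405),(228,375)],375,170,6,.070);print('jar lid',p,A(p[1]-p[0]),A(p[1]-p[2]))
p=f([(128,65),(65,460),(233,492)],375,170,6,.008);print('plate',p,A(p[0]-p[1]),A(p[2]-p[1])+90)
r=f([(105,370)],375,170,6,.014);print(r)
p=f([(203,75),(310,90),(295,190),(187,175)],375,170,6,.064);print('housing',p,p.mean(0),A(p[0]-p[3]))
p=f([(495-390,93),(588-390,72),(670-390,408),(545-390,437)],270,180,6,.008);print('tray',p,A(p[0]-p[3]),A(p[1]-p[2]),np.linalg.norm(p[0]-p[3]))
p=f([(550-390,125)],270,180,6,.016);print('ball',p)
p=f([(560-390,262),(607-390,258),(632-390,385),(583-390,397)],270,180,6,.055);print('grip',p.mean(0),A(p[0]+p[1]-p[2]-p[3]))
for n,u,v,z in[('purple',366,212,.06),('vial',256,170,.052),('dish',136,242,.012),('cal',175,257,.01),('cal',250,243,.005),('box',115,177,.05),('machine',305,178,0),('drum',180,110,.1)]:print(n,plane(m,u,v,z).round(3))
E
```

```text
head [0.6031 0.3734] -5.064605497492889 0.03563765785056096 0.05265825623123191
head [0.5934 0.2729] -4.3572226236233105 0.0372974204260495 0.05096406764019482
gauge [0.59822756 0.32316502] -5.505992703102336 0.10099903723922438
jar lid [[ 0.47241954 -0.19665542]
 [ 0.45605243 -0.21249693]
 [ 0.46774051 -0.20059868]] -135.9349033861221 -134.48947553144725
plate [[ 0.60133025 -0.18258151]
 [ 0.43518859 -0.15244924]
 [ 0.42216259 -0.2238023 ]] -10.27970712671672 -10.345815934448098
[[ 0.47228992 -0.16813284]]
housing [[ 0.58769096 -0.1955895 ]
 [ 0.58237194 -0.2396665 ]
 [ 0.54190415 -0.23210217]
 [ 0.54733142 -0.18789095]] [ 0.56482462 -0.21381228] -10.79939002143871
tray [[0.56029562 0.09312183]
 [0.56956566 0.05451352]
 [0.43078994 0.02031448]
 [0.41848539 0.07159061]] 8.633350725158886 13.843776842661017 0.14343547271108592
ball [[0.54617039 0.07072172]]
grip [0.46234195 0.05488906] 10.63644229613075
purple [ 0.515 -0.092  0.06 ]
vial [0.614 0.17  0.052]
dish [0.439 0.467 0.012]
cal [0.403 0.368 0.01 ]
cal [0.44  0.184 0.005]
box [0.595 0.514 0.05 ]
machine [0.605 0.048 0.   ]
drum [0.746 0.348 0.1  ]
```

>>> carry_out:
  linear:
    - [0.35,-0.97,0]
    - [0.35,-0.97,0]
    - [0.35,-0.97,0]
    - [0.35,-0.97,0]
    - [0.35,-0.97,0]
    - [0.35,-0.97,0]
    - [0.35,-0.97,0]
    - [0.35,-0.97,0]
    - [0.35,-0.97,0]
    - [0.35,-0.97,0]
    - [0.35,-0.97,0]
    - [0.35,-0.97,0]
  rotation:
    - [0,0,0]
    - [0,0,0]
    - [0,0,0]
    - [0,0,0]
    - [0,0,0]
    - [0,0,0]
    - [0,0,0]
    - [0,0,0]
    - [0,0,0]
    - [0,0,0]
    - [0,0,0]
    - [0,0,0]
  grip: [-1,-1,-1,-1,-1,-1,-1,-1,-1,-1,-1,-1]

```text
time: 1.3
ee_pos: [0.3037, 0.2706, 0.239]
tcp_rot: [-180.0, -0.0, 156.5]
wrist_force: [1.5, 0.5, 0.5]
opening: 0.0854
grasp_force: 0.0
```

```bash
python3 - <<'E'
from h import *
o=bot.get_obs();print(o['time'],o['q'],o['ee_pos'],o['tcp_rot'])
m=bot.camera_model('wrist');T=np.array(m['camera_from_world']);print(m['fx'],-T[:3,:3].T@T[:3,3],-T[2,:3])
E
```

```text
1.3 [ 4.16956420e+01 -1.44239724e+01 -8.04950166e+00  9.63997702e+01
 -8.21323784e-04  6.52277680e+01] [0.30372098 0.27055876 0.23903525] [-1.79976685e+02 -9.85499363e-03  1.56467872e+02]
310.67912310008103 [0.24272136 0.29737421 0.37349269] [ 0.24239417 -0.10519759 -0.96445764]
```

>>> carry_out:
  linear:
    - [0.35,-0.97,0]
    - [0.35,-0.97,0]
    - [0.35,-0.97,0]
    - [0.35,-0.97,0]
    - [0.35,-0.97,0]
    - [0.35,-0.97,0]
    - [0.35,-0.97,0]
    - [0.35,-0.97,0]
    - [0.35,-0.97,0]
    - [0.35,-0.97,0]
    - [0.35,-0.97,0]
    - [0.35,-0.97,0]
  rotation:
    - [0,0,0]
    - [0,0,0]
    - [0,0,0]
    - [0,0,0]
    - [0,0,0]
    - [0,0,0]
    - [0,0,0]
    - [0,0,0]
    - [0,0,0]
    - [0,0,0]
    - [0,0,0]
    - [0,0,0]
  grip: [-1,-1,-1,-1,-1,-1,-1,-1,-1,-1,-1,-1]

```text
time: 2.5
ee_pos: [0.3877, 0.0378, 0.239]
tcp_rot: [-180.0, -0.0, 156.5]
wrist_force: [0.3, 0.6, -0.0]
opening: 0.0854
grasp_force: 0.0
```

>>> carry_out:
  linear:
    - [0.35,-0.97,0]
    - [0.35,-0.97,0]
    - [0.35,-0.97,0]
    - [0.35,-0.97,0]
    - [0.35,-0.97,0]
    - [0.35,-0.97,0]
    - [0.35,-0.97,0]
    - [0.35,-0.97,0]
    - [0.35,-0.97,0]
    - [0.35,-0.97,0]
    - [0,0,0]
    - [0,0,0]
  rotation:
    - [0,0,0]
    - [0,0,0]
    - [0,0,0]
    - [0,0,0]
    - [0,0,0]
    - [0,0,0]
    - [0,0,0]
    - [0,0,0]
    - [0,0,0]
    - [0,0,0]
    - [0,0,0]
    - [0,0,0]
  grip: [-1,-1,-1,-1,-1,-1,-1,-1,-1,-1,-1,-1]

```text
time: 3.7
ee_pos: [0.4574, -0.1554, 0.2388]
tcp_rot: [180.0, -0.1, 156.4]
wrist_force: [-0.5, 0.3, -0.1]
opening: 0.0857
grasp_force: 0.0
```

```bash
cat >> h.py <<'E'
def wshot(name):
    import json
    m=bot.camera_model('wrist');im=bot.camera('wrist');cv2.imwrite(f'pics/{name}.png',im)
    json.dump({k:np.array(v).tolist() for k,v in m.items()},open(f'pics/{name}.json','w'))
    return m,im
E
python3 - <<'E'
from h import *
wshot('w1');o=bot.get_obs();print(o['time'],o['q'],o['ee_pos'],o['tcp_rot'])
E
```

```text
3.75 [-1.87310926e+01 -4.15170566e+00  8.69095036e-01  9.50644868e+01
  9.88286637e-03  4.81754153e+00] [ 0.45735288 -0.15503163  0.23906323] [ 1.79993821e+02 -4.43617550e-02  1.56451365e+02]
```

View pics/w1.png

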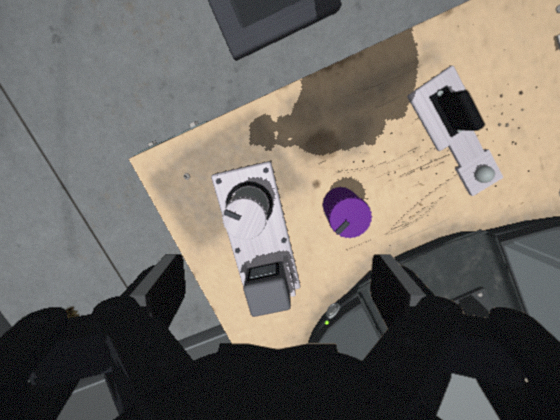

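The wrist view shows the steel jar at (245,219) with its rib toward (231,215), the reader at (267,290), the purple jar at (348,213), and the tray with grip at (457,108) and ball at (484,174).

```bash
python3 - <<'E'
import cv2,numpy as np
im=cv2.imread('pics/w1.png')
c=lambda x0,y0,w,h,s:cv2.resize(im[y0:y0+h,x0:x0+w],None,fx=s,fy=s,interpolation=cv2.INTER_CUBIC)
cv2.imwrite('pics/crop3.png',np.hstack([c(200,155,100,150,4),c(405,60,100,150,4)]))
E
```

```text
(no output)
```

View pics/crop3.png

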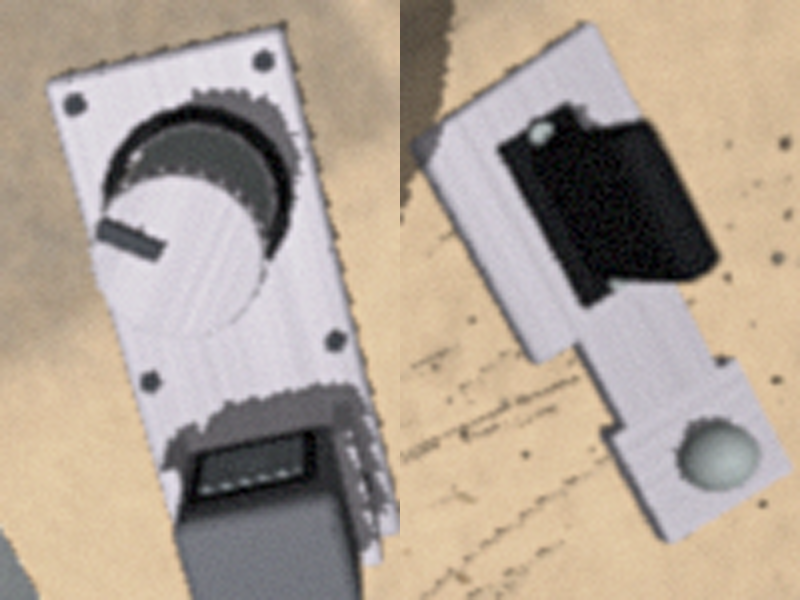

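Crop 3 shows the lid centre at crop (180,256), the rib from (163,247) to (98,228), plate screws at (75,103), (263,61), (336,341) and (150,381), and the tray corners and ball clearly.

```bash
python3 - <<'E'
from h import *
import json
m=json.load(open('pics/w1.json'))
f=lambda pts,x0,y0,s,z:np.array([plane(m,x0+(x+.5)/s-.5,y0+(y+.5)/s-.5,z)[:2] for x,y in pts])
A=lambda d:np.degrees(np.arctan2(d[1],d[0]))
F=lambda p,z:f(p,200,155,4,z)
p=F([(180,256),(163,247),(98,228),(92,256),(266,256),(180,173),(180,338)],.070);print('lid',p[0],'rib',A(p[2]-p[1]),A(p[2]-p[0]),'d',np.linalg.norm(p[3]-p[4]),np.linalg.norm(p[5]-p[6]))
s=F([(75,103),(263,61),(336,341),(150,381)],.008);print('screws',s,s.mean(0),A(s[3]-s[0]),A(s[2]-s[1]),A(s[0]-s[1])-90)
e=F([(48,82),(165,460),(287,25)],.008);print('plate edge',e,A(e[1]-e[0]),A(e[0]-e[2])-90)
w=F([(180,520),(345,490)],.064);print('housing front edge',w,A(w[0]-w[1])-90,np.linalg.norm(w[0]-w[1]))
G=lambda p,z:f([(x-400,y) for x,y in p],405,60,4,z)
t=G([(415,140),(590,22),(665,540),(790,465)],.008);print('tray',t,A(t[1]-t[0])-90,A(t[0]-t[1])-90,A(t[2]+t[3]-t[0]-t[1]),np.linalg.norm(t[0]-t[1]),np.linalg.norm(t[2]+t[3]-t[0]-t[1])/2)
b=G([(718,454)],.016)[0];print('ball',b)
r=(t[0]+t[1])/2;n=(t[2]+t[3])/2;u=(n-r)/np.linalg.norm(n-r);print('origin',r+u*.041,n-u*.105,'seat',n-u*.02)
E
```

```text
lid [ 0.47084519 -0.19739996] rib -130.73381303868956 -133.45040489749266 d 0.04449986771228589 0.04423490009346953
screws [[ 0.43028    -0.21980769]
 [ 0.44121893 -0.16333722]
 [ 0.53094594 -0.1784614 ]
 [ 0.51979829 -0.2378135 ]] [ 0.48056079 -0.19985496] -11.372784964515628 -9.567711859457098 -190.96302225444057
plate edge [[ 0.42141827 -0.22433352]
 [ 0.54653652 -0.24522455]
 [ 0.43436499 -0.15255658]] -9.479248589191238 -190.22474906034412
housing front edge [[ 0.54170627 -0.23136269]
 [ 0.55155665 -0.18585174]] -192.21270479316337 0.046564753409677834
tray [[0.42813766 0.01660332]
 [0.41806836 0.06922635]
 [0.5678649  0.05186403]
 [0.56029438 0.09168828]] 10.832477628752684 -169.16752237124732 11.569960013364664 0.05357773693626252 0.14390060880426267
ball [0.54514669 0.0684095 ]
origin [0.46326991 0.05113797] [0.46121318 0.05071691] seat [0.54448603 0.06776487]
```

>>> carry_out:
  linear:
    - [0.22,-0.69,0]
    - [0.22,-0.69,0]
    - [0.21,-0.69,0]
    - [0,0,-1]
    - [0,0,-1]
    - [0,0,-1]
    - [0,0,-1]
    - [0,0,-1]
    - [0,0,-1]
    - [0,0,-1]
    - [0,0,-1]
    - [0,0,-1]
  rotation:
    - [0,0,0]
    - [0,0,0]
    - [0,0,0]
    - [0,0,0]
    - [0,0,0]
    - [0,0,0]
    - [0,0,0]
    - [0,0,0]
    - [0,0,0]
    - [0,0,0]
    - [0,0,0]
    - [0,0,0]
  grip: [-1,-1,-1,-1,-1,-1,-1,-1,-1,-1,-1,-1]

```text
time: 4.95
ee_pos: [0.4708, -0.1976, 0.0583]
tcp_rot: [-180.0, -0.0, 156.4]
wrist_force: [0.6, -0.0, -0.4]
opening: 0.0855
grasp_force: 0.0
```

>>> carry_out:
  linear:
    - [0,0,-0.65]
    - [0,0,0]
    - [0,0,0]
    - [0,0,0]
    - [0,0,0]
    - [0,0,0]
    - [0,0,0]
    - [0,0,0]
    - [0,0,0]
    - [0,0,0]
  rotation:
    - [0,0,0]
    - [0,0,0]
    - [0,0,0]
    - [0,0,0]
    - [0,0,0]
    - [0,0,0]
    - [0,0,0]
    - [0,0,0]
    - [0,0,0]
    - [0,0,0]
  grip: [-1,-1,1,1,1,1,1,1,1,1]
  grip_force: 25

```text
time: 5.95
ee_pos: [0.4712, -0.1971, 0.0474]
tcp_rot: [-180.0, 0.1, 156.5]
wrist_force: [-0.4, -1.7, 6.4]
opening: 0.0439
grasp_force: 25.2
```

>>> carry_out:
  linear:
    - [0,0,0]
    - [0,0,0]
    - [0,0,0]
    - [0,0,0]
    - [0,0,0]
    - [0,0,0]
    - [0,0,0]
    - [0,0,0]
    - [0,0,0]
    - [0,0,0]
  rotation:
    - [0,0,0.4]
    - [0,0,0.8]
    - [0,0,0.8]
    - [0,0,0.8]
    - [0,0,0.8]
    - [0,0,0.8]
    - [0,0,0.8]
    - [0,0,0.8]
    - [0,0,0.8]
    - [0,0,0.8]
  grip: [1,1,1,1,1,1,1,1,1,1]

```text
time: 6.95
ee_pos: [0.4715, -0.197, 0.0474]
tcp_rot: [-179.9, 0.1, -142.5]
wrist_force: [0.6, -1.0, 6.0]
opening: 0.0441
grasp_force: 25.1
```

>>> carry_out:
  linear:
    - [0,0,0]
    - [0,0,0]
    - [0,0,0]
    - [0,0,0]
    - [0,0,0]
    - [0,0,0]
    - [0,0,0]
    - [0,0,0]
    - [0,0,0]
    - [0,0,0]
    - [0,0,0]
    - [0,0,0]
  rotation:
    - [0,0,0.8]
    - [0,0,0.8]
    - [0,0,0.8]
    - [0,0,0.8]
    - [0,0,0.8]
    - [0,0,0.8]
    - [0,0,0.8]
    - [0,0,0.8]
    - [0,0,0.8]
    - [0,0,0.4]
    - [0,0,0]
    - [0,0,0]
  grip: [1,1,1,1,1,1,1,1,1,1,1,1]

```text
time: 8.15
ee_pos: [0.471, -0.1973, 0.0474]
tcp_rot: [-179.9, -0.1, -81.9]
wrist_force: [-1.4, -2.2, 7.7]
opening: 0.0443
grasp_force: 24.8
```

>>> carry_out:
  linear:
    - [0,0,0]
    - [0,0,0]
    - [0,0,0]
    - [0,0,0]
    - [0,0,1]
    - [0,0,1]
    - [0,0,1]
    - [0,0,1]
    - [0,0,1]
    - [0,0,1]
    - [0,0,1]
    - [0,0,0]
  rotation:
    - [0,0,0]
    - [0,0,0]
    - [0,0,0]
    - [0,0,0]
    - [0,0,0]
    - [0,0,0]
    - [0,0,0]
    - [0,0,0]
    - [0,0,0]
    - [0,0,0]
    - [0,0,0]
    - [0,0,0]
  grip: [-1,-1,-1,-1,-1,-1,-1,-1,-1,-1,-1,-1]

```text
time: 9.35
ee_pos: [0.4716, -0.1971, 0.1888]
tcp_rot: [-179.8, -0.1, -81.9]
wrist_force: [-0.3, -0.4, 0.3]
opening: 0.0855
grasp_force: 0.0
```

```bash
python3 - <<'E'
from h import *
m,im=wshot('w2');o=bot.get_obs();print(o['time'],o['q'],o['ee_pos'],o['tcp_rot'])
print(proj(m,[[.471,-.197,.07],[.471,-.197,.014],[.5,-.2,.07]]))
c=im[120:380,130:430]
cv2.imwrite('pics/w2c.png',cv2.resize(c,None,fx=2.3,fy=2.3,interpolation=cv2.INTER_CUBIC))
E
```

```text
9.4 [-2.26866904e+01 -1.28560870e+00 -2.12972887e+00  8.90411825e+01
  3.48912173e-03 -1.20751293e+02] [ 0.47118643 -0.19695468  0.18714814] [-1.79899646e+02 -5.56476375e-02 -8.19354426e+01]
[[278.94975546 203.84377634]
 [278.92003324 189.87088732]
 [245.19122347 195.67021753]]
```

View pics/w2c.png

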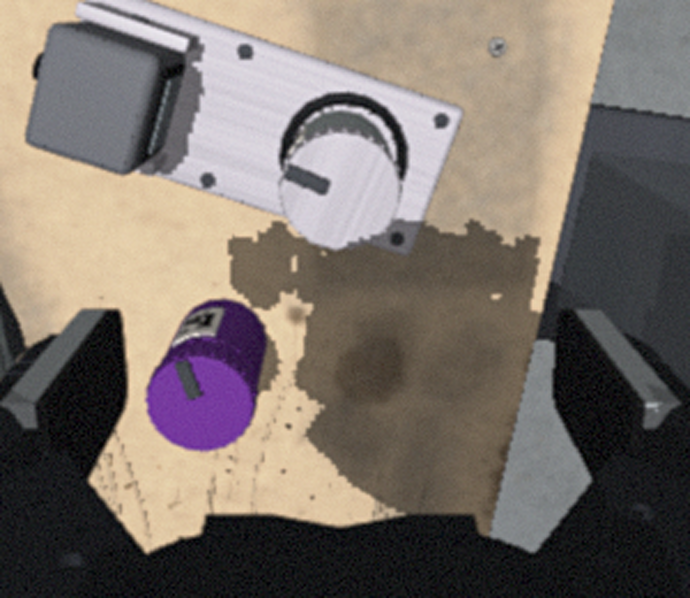

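The crop shows the jar seated, with the lid centre at crop (340,190) and the rib pointing left to (287,173), roughly at the reader. I measure the leftover angle.

```bash
python3 - <<'E'
from h import *
import json
m=json.load(open('pics/w2.json'));im=cv2.imread('pics/w2.png')
s=2.3
px=lambda x,y:(130+(x+.5)/s-.5,120+(y+.5)/s-.5)
A=lambda d:np.degrees(np.arctan2(d[1],d[0]))
P=lambda x,y,z:plane(m,*px(x,y),z)[:2]
g=cv2.cvtColor(im,cv2.COLOR_BGR2GRAY)
# rib: dark px near the lid area, mapped to z=.07(+)
u0,v0=px(308,178);pts=[];w=[]
for v in range(int(v0)-9,int(v0)+10):
  for u in range(int(u0)-13,int(u0)+13):
    if g[v,u]<140 and ((u-px(340,190)[0])**2+(v-px(340,190)[1])**2)<25**2: pts.append((u,v));w.append(160-g[v,u])
pts=np.array(pts);print(len(pts),pts.min(0),pts.max(0))
W=np.array([plane(m,*p,.0715)[:2] for p in pts]);c=W.mean(0);d=np.linalg.svd(W-c)[2][0];print('rib ctr',c,'axis',A(d),A(-d),'len',np.ptp((W-c)@d))
lid=P(340,190,.07);print('lid',lid,'rib dir from lid',A(c-lid))
S=np.array([P(*q,.008) for q in [(246,51),(442,120),(396,239),(208,180)]]);print(S,A(S[0]-S[1]),A(S[3]-S[2]),A(S[0]-S[3])-90)
E1=[P(*q,.008) for q in [(200,30),(460,105),(413,255),(170,187)]];print(A(E1[0]-E1[1]),A(E1[3]-E1[2]),A(E1[1]-E1[2])-90)
h=[P(*q,.064) for q in [(57,25),(160,58),(128,172),(27,135)]];print('hous',np.mean(h,0),A(h[0]-h[1]),A(h[3]-h[2]),A(h[1]-h[2])-90, A(np.mean(h,0)-lid))
# scene cam label check
i2=bot.camera('scene');cv2.imwrite('pics/s2.png',i2);ms=bot.camera_model('scene');print(proj(ms,[[.471,-.197,.07]]))
E
```

```text
145 [254 191] [273 204]
rib ctr [ 0.48479722 -0.20080631] axis 163.53755738693977 -16.46244261306024 len 0.016432280689671314
lid [ 0.47235991 -0.19814024] rib dir from lid -12.098824619740236
[[ 0.51941465 -0.23810692]
 [ 0.43005832 -0.22048306]
 [ 0.44131206 -0.16275119]
 [ 0.53039245 -0.1784661 ]] -11.15731469000888 -10.00476292446258 -190.42943137189388
-7.8029107479005395 -8.220443033733838 -186.96914290973717
hous [ 0.56572693 -0.21775819] -9.727169504492654 -12.992496255098668 -191.29464134755136 -11.866166279192795
[[339.38194426 287.54202601]]
```

```bash
cat > rib.py <<'E'
from h import *
import json
def rib(name,guess,C=(.471,-.197),show=None):
    m=json.load(open(f'pics/{name}.json'));im=cv2.imread(f'pics/{name}.png')
    r=.00015;xs=np.arange(-.03,.03,r) # grid along guess dir a, across b
    a=np.array([np.cos(np.radians(guess)),np.sin(np.radians(guess))]);b=np.array([-a[1],a[0]])
    X,Y=np.meshgrid(xs,xs);W=np.stack([C[0]+X*a[0]+Y*b[0],C[1]+X*a[1]+Y*b[1],0*X+.071],-1).reshape(-1,3)
    uv=proj(m,W).astype(np.float32).reshape(*X.shape,2)
    g=cv2.remap(im,uv[...,0],uv[...,1],cv2.INTER_LINEAR)
    gr=cv2.GaussianBlur(cv2.cvtColor(g,cv2.COLOR_BGR2GRAY).astype(np.float32),(0,0),2)
    lo,hi=[],[]
    for j in np.where((xs>.009)&(xs<.018))[0]:
        col=gr[:,j];k=np.where(abs(xs)<.008)[0]
        d=np.gradient(col[k]);i0=k[np.argmin(d)];i1=k[np.argmax(d)]
        lo.append((xs[j],xs[i0]));hi.append((xs[j],xs[i1]))
    for e in(lo,hi):
        e=np.array(e);p=np.polyfit(e[:,0],e[:,1],1);q=abs(e[:,1]-np.polyval(p,e[:,0]))<.0007;p=np.polyfit(e[q,0],e[q,1],1)
        print(name,'edge',guess+np.degrees(np.arctan(p[0])),'at13mm',np.polyval(p,.013)*1e3,q.sum())
    return g
if __name__=='__main__':
    g1=rib('w1',-132.5);g2=rib('w2',-12)
    cv2.imwrite('pics/rect.png',np.hstack([g1,g2]))
E
python3 rib.py
```

```text
w1 edge -139.53917974572244 at13mm -3.4025215337592014 60
w1 edge -136.66525689046273 at13mm 3.158450958599812 60
w2 edge -16.12408132689 at13mm -3.761856071130707 60
w2 edge -15.43458213012527 at13mm 2.5055070853016663 60
```

View pics/rect.png

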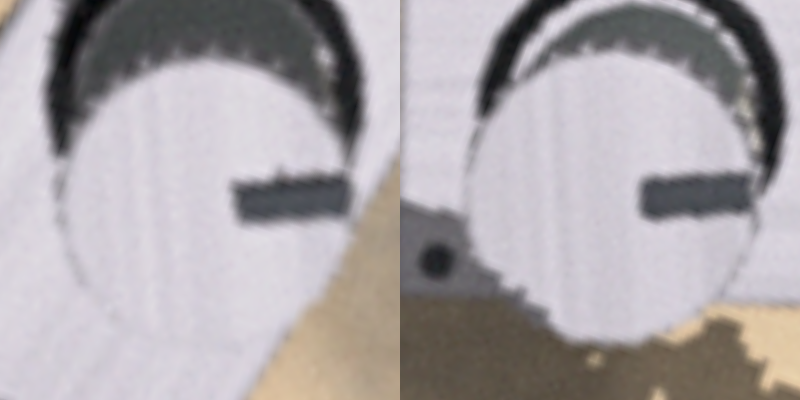

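The rectified view (rib horizontal at crop (295,200) and (695,195)) suggests the rib points a few degrees past -10.5. The edge-based and centre-based estimates disagree, so I take one closer look.

>>> carry_out:
  linear:
    - [0,0.7,-0.8]
    - [0,0.7,-0.8]
    - [0,0.7,-0.8]
    - [0,0.7,-0.8]
    - [0,0,0]
    - [0,0,0]
  rotation:
    - [0,0,0]
    - [0,0,0]
    - [0,0,0]
    - [0,0,0]
    - [0,0,0]
    - [0,0,0]
  grip: [-1,-1,-1,-1,-1,-1]

```text
time: 10.05
ee_pos: [0.4702, -0.1407, 0.1216]
tcp_rot: [179.9, 0.0, -81.9]
wrist_force: [-0.6, -0.4, -0.2]
opening: 0.0852
grasp_force: 0.0
```

```bash
python3 - <<'E'
from rib import *
m,im=wshot('w3');print(bot.get_obs()['ee_pos'],proj(m,[[.471,-.197,.07],[.494,-.197,.07],[.565,-.214,.064]]))
g=rib('w3',-14)
g=cv2.resize(g,None,fx=1,fy=1)
c=cv2.resize(im,(533,400))
cv2.imwrite('pics/w3c.png',np.hstack([g,cv2.resize(im,None,fx=400/420,fy=400/420)[:,:400]]))
E
```

```text
[ 0.4706162  -0.14107073  0.12234273] [[289.99229883 140.35309547]
 [251.0628038  134.67746151]
 [133.82393061  86.79691581]]
w3 edge -15.241559122993488 at13mm -3.2057891080854253 60
w3 edge -15.35294138622422 at13mm 2.8450375104197487 60
```

View pics/w3c.png

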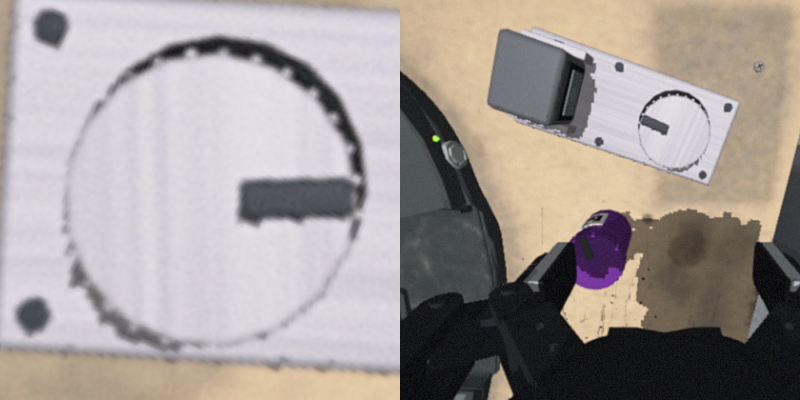

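The close view puts both rib edges at -15.3 deg and the plate screws (50,27) and (33,313) at -10.6 deg. I check this with a circle fit of the lid.

```bash
python3 - <<'E'
from rib import *
from scipy.optimize import least_squares
g=cv2.imread('pics/w3c.png')[:,:400]
gr=cv2.GaussianBlur(cv2.cvtColor(g,cv2.COLOR_BGR2GRAY).astype(np.float32),(0,0),1.5)
c=np.array([212.,196.])
for it in range(4):
    pts=[]
    for t in np.radians(np.arange(0,360,3)):
        r=np.arange(138,158,.5);x=c[0]+r*np.cos(t);y=c[1]+r*np.sin(t)
        v=cv2.remap(gr,x.astype(np.float32)[None],y.astype(np.float32)[None],cv2.INTER_LINEAR)[0]
        d=np.gradient(v);i=np.argmin(d)
        if d[i]<-5:pts.append((x[i],y[i]))
    P=np.array(pts)
    s=least_squares(lambda p:np.hypot(P[:,0]-p[0],P[:,1]-p[1])-p[2],[*c,150],loss='soft_l1');c=s.x[:2];
print(len(P),s.x,s.x[2]*.15)
# rib end midpoint / mask moments
m=np.uint8(gr<130);n,l,st,ce=cv2.connectedComponentsWithStats(m[170:230,225:350])
k=1+np.argmax(st[1:,4]);q=ce[k]+[225,170];print('rib',q,st[k])
print('center dir',-14+np.degrees(np.arctan2(q[1]-c[1],q[0]-c[0])))
ys,xs=np.where(l==k);r=cv2.minAreaRect(np.stack([xs,ys],1).astype(np.float32));print(r)
E
```

```text
56 [210.83363025 198.35122265 144.85415037] 21.728122556222115
rib [294.44677343 199.20819595] [  14    9  111   45 4246]
center dir -13.412780905965686
((69.06971740722656, 30.57919692993164), (42.822200775146484, 110.87843322753906), 88.45184326171875)
```

>>> carry_out:
  linear:
    - [0,-0.7,0]
    - [0,-0.7,0]
    - [0,-0.7,0]
    - [0,-0.7,0]
    - [0,0,-0.95]
    - [0,0,-0.95]
    - [0,0,-0.95]
    - [0,0,-0.95]
    - [0,0,0]
    - [0,0,0]
    - [0,0,0]
    - [0,0,0]
  rotation:
    - [0,0,0]
    - [0,0,0]
    - [0,0,0]
    - [0,0,0]
    - [0,0,0]
    - [0,0,0]
    - [0,0,0]
    - [0,0,0]
    - [0,0,0]
    - [0,0,0]
    - [0,0,0]
    - [0,0,0]
  grip: [-1,-1,-1,-1,-1,-1,-1,-1,-1,1,1,1]

```text
time: 11.3
ee_pos: [0.4713, -0.1972, 0.0475]
tcp_rot: [-179.9, -0.1, -81.9]
wrist_force: [0.9, 0.6, 9.7]
opening: 0.0447
grasp_force: 27.4
```

>>> carry_out:
  linear:
    - [0,0,0]
    - [0,0,0]
    - [0,0,0]
    - [0,0,0]
    - [0,0,0]
    - [0,0,0]
    - [0,0,0]
    - [0,0,0]
    - [0,0,0]
    - [0,0,0]
    - [0,0,0]
  rotation:
    - [0,0,0]
    - [0,0,0]
    - [0,0,0]
    - [0,0,0]
    - [0,0,0.3]
    - [0,0,0.25]
    - [0,0,0]
    - [0,0,0]
    - [0,0,0]
    - [0,0,0]
    - [0,0,0]
  grip: [1,1,1,1,1,1,1,1,-1,-1,-1]

```text
time: 12.4
ee_pos: [0.4706, -0.1967, 0.0462]
tcp_rot: [180.0, 0.0, -77.5]
wrist_force: [-0.1, 0.6, 0.0]
opening: 0.0845
grasp_force: 0.0
```

>>> carry_out:
  linear:
    - [0,0,0]
    - [0,0,0.8]
    - [0,0,1]
    - [0,0,1]
    - [0,0,1]
    - [0,0.7,0]
    - [0,0.7,0]
    - [0,0.7,0]
    - [0,0.7,0]
    - [0,0,0]
    - [0,0,0]
  rotation:
    - [0,0,0]
    - [0,0,0]
    - [0,0,0]
    - [0,0,0]
    - [0,0,0]
    - [0,0,0]
    - [0,0,0]
    - [0,0,0]
    - [0,0,0]
    - [0,0,0]
    - [0,0,0]
  grip: [-1,-1,-1,-1,-1,-1,-1,-1,-1,-1,-1]

```text
time: 13.5
ee_pos: [0.4706, -0.1401, 0.122]
tcp_rot: [180.0, -0.0, -77.5]
wrist_force: [0.2, 0.2, 0.1]
opening: 0.0854
grasp_force: 0.0
```

```bash
python3 - <<'E'
from rib import *
A=lambda d:np.degrees(np.arctan2(d[1],d[0]))
wshot('w4');g=rib('w4',-10.6);g=rib('w4',-14);print(bot.get_obs()['time'],bot.get_obs()['tcp_rot'])
for n in('w3','w4'):
    g=rib(n,-10.6);gr=cv2.GaussianBlur(cv2.cvtColor(g,cv2.COLOR_BGR2GRAY).astype(np.float32),(0,0),1.5)
    k=np.uint8(gr<130)[165:235,225:350];q,l,st,ce=cv2.connectedComponentsWithStats(k);i=1+np.argmax(st[1:,4])
    ys,xs=np.where(l==i);print(ce[i]+[225,165],st[i],cv2.minAreaRect(np.stack([xs,ys],1).astype(np.float32)))
E
```

```text
w4 edge -11.370477513374052 at13mm -3.0092845234785908 60
w4 edge -14.03934094002227 at13mm 3.108042511809034 60
w4 edge -11.216207186228646 at13mm -2.250665462628365 60
w4 edge -13.616335746648256 at13mm 3.874654070575346 60
13.55 [ 1.79986054e+02 -4.26067810e-03 -7.74991113e+01]
w3 edge -15.279574314126528 at13mm -3.980211169769216 60
w3 edge -15.03437361990104 at13mm 2.08545846068372 60
[294.28742094 193.55118295] [  15    5  110   51 4269] ((69.62007141113281, 29.032548904418945), (42.89701843261719, 112.8905258178711), 83.36748504638672)
w4 edge -11.370477513374052 at13mm -3.0092845234785908 60
w4 edge -14.03934094002227 at13mm 3.108042511809034 60
[294.13872698 200.79342504] [  14   16  111   43 4289] ((69.0, 37.0), (42.0, 110.0), 90.0)
```

Rib is now about -11 deg against the reader's -10.6: good. On to the tray.

>>> carry_out:
  linear:
    - [-0.04,0.8,0.6]
    - [-0.04,0.8,0.6]
    - [-0.04,0.8,0.6]
    - [-0.04,0.8,0.6]
    - [-0.04,0.8,0.6]
    - [-0.04,0.8,0.9]
    - [-0.04,0.8,0]
    - [-0.04,0.8,0]
    - [-0.04,0.8,0]
    - [-0.04,0.8,0]
    - [0,0.8,0]
    - [0,0.8,0]
  rotation:
    - [0,0,-0.95]
    - [0,0,-0.95]
    - [0,0,-0.95]
    - [0,0,-0.95]
    - [0,0,-0.95]
    - [0,0,-0.95]
    - [0,0,-0.95]
    - [0,0,-0.95]
    - [0,0,-0.95]
    - [0,0,-0.95]
    - [0,0,-0.95]
    - [0,0,-0.95]
  grip: [-1,-1,-1,-1,-1,-1,-1,-1,-1,-1,-1,-1]

```text
time: 14.75
ee_pos: [0.4628, 0.0515, 0.2002]
tcp_rot: [-180.0, 0.0, -169.1]
wrist_force: [0.4, -0.7, 0.2]
opening: 0.0853
grasp_force: 0.0
```

>>> carry_out:
  linear:
    - [-1,0,0]
    - [-1,0,0]
    - [0,0,0]
    - [0,0,0]
  rotation:
    - [0,0,0]
    - [0,0,0]
    - [0,0,0]
    - [0,0,0]
  grip: [-1,-1,-1,-1]

```text
time: 15.15
ee_pos: [0.423, 0.051, 0.2005]
tcp_rot: [-180.0, 0.1, -168.8]
wrist_force: [-0.1, -0.8, -0.7]
opening: 0.0852
grasp_force: 0.0
```

```bash
python3 - <<'E'
from h import *
m,im=wshot('w5');o=bot.get_obs();print(o['time'],o['q'],o['ee_pos'],o['tcp_rot'])
p=proj(m,[[.462,.0515,.055],[.5455,.069,.016]]);print(p)
A=lambda d:np.degrees(np.arctan2(d[1],d[0]))
hsv=cv2.cvtColor(im,cv2.COLOR_BGR2HSV);g=hsv[...,2]
# tray plate: bright, low saturation
M=np.uint8((hsv[...,1]<45)&(g>150));n,l,st,ce=cv2.connectedComponentsWithStats(M)
k=1+np.argmax(st[1:,4]);print(st[k],ce[k])
for i in range(1,n):
    if st[i,4]>300:print(st[i])
cv2.imwrite('pics/w5c.png',im)
E
```

```text
15.2 [ 6.87334023e+00 -1.25843790e+01 -1.08640205e+01  9.16798143e+01
 -4.08473092e-03 -4.36104345e+00] [0.42318927 0.05099186 0.20036654] [-1.79992844e+02  4.01161289e-02 -1.68765615e+02]
[[269.79899445 234.65014465]
 [271.82715598 292.29318728]]
[ 245  185   52  120 3494] [270.33886663 240.05180309]
[   7  133   75   55 1264]
[   0  180   75   75 2427]
[ 245  185   52  120 3494]
[545 207  15  51 422]
[ 387  218  105   25 1406]
```

View pics/w5c.png

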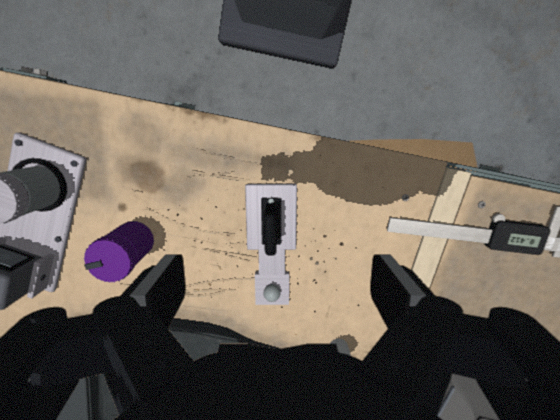

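The wrist view shows the tray upright in the image, with the grip at (271,222) and the ball at (271,293) in its seat. From here I work numerically.

```bash
python3 - <<'E'
from h import *
import json
m=json.load(open('pics/w5.json'));im=cv2.imread('pics/w5.png')
A=lambda d:np.degrees(np.arctan2(d[1],d[0]))
hsv=cv2.cvtColor(im,cv2.COLOR_BGR2HSV)
M=np.uint8((hsv[...,1]<45)&(hsv[...,2]>150));n,l,st,ce=cv2.connectedComponentsWithStats(M);k=1+np.argmax(np.where((st[1:,0]==245),st[1:,4],0))
def edge(rows,f):
    P=np.array([plane(m,f(np.where(l[r]==k)[0])+(.5 if f is np.max else -.5),r,.008)[:2] for r in rows])
    c=P.mean(0);d=np.linalg.svd(P-c)[2][0];d*=np.sign(d[0]);return c,d
R=range(190,246);N=range(276,302)
for rows in(R,N):
    (c1,d1),(c2,d2)=edge(rows,np.min),edge(rows,np.max);print(c1,A(d1),c2,A(d2),'mid',(c1+c2)/2,'w',abs(np.cross(d1,c2-c1)))
rear=[plane(m,u,np.where(l[:,u]==k)[0].min()-.5,.008)[:2] for u in range(250,294)];print('rear',np.mean(rear,0))
nose=[plane(m,u,np.where(l[:,u]==k)[0].max()+.5,.008)[:2] for u in range(258,286)];print('nose',np.mean(nose,0))
h=(hsv[...,2]<45)[190:262,258:288];ys,xs=np.where(h);print('grip px',xs.min()+258,xs.max()+258,ys.min()+190,ys.max()+190)
# grip top, estimate per rows at z=.055 right & left
G=[(np.where(h[r])[0].min()+258,np.where(h[r])[0].max()+258) for r in range(15,60,6)];print(G)
b=im[280:305,258:286].astype(int);g=b.sum(2)
E
```

```text
[0.46528581 0.02375882] 11.828712229262814 [0.45450598 0.07791613] 11.44891781546676 mid [0.45989589 0.05083748] w 0.05521698437841859
[0.54937232 0.04869776] 11.319179953231718 [0.54144471 0.08852311] 10.476483616299145 mid [0.54540852 0.06861044] w 0.040606690043376345
rear [0.42313083 0.04475183]
nose [0.56637838 0.07251298]
grip px 262 280 198 254
[(np.int64(262), np.int64(280)), (np.int64(262), np.int64(280)), (np.int64(262), np.int64(280)), (np.int64(263), np.int64(280)), (np.int64(263), np.int64(280)), (np.int64(263), np.int64(280)), (np.int64(263), np.int64(280)), (np.int64(265), np.int64(275))]<stdin>:12: DeprecationWarning: Arrays of 2-dimensional vectors are deprecated. Use arrays of 3-dimensional vectors instead. (deprecated in NumPy 2.0)
```

>>> carry_out:
  linear:
    - [1,0.02,0]
    - [1,0,0]
    - [0,0,-0.9]
    - [0,0,-1]
    - [0,0,-1]
    - [0,0,-1]
    - [0,0,-1]
    - [0,0,-1]
    - [0,0,-1]
    - [0,0,-1]
    - [0,0,-0.5]
    - [0,0,-0.15]
  rotation:
    - [0,0,0.04]
    - [0,0,0]
    - [0,0,0]
    - [0,0,0]
    - [0,0,0]
    - [0,0,0]
    - [0,0,0]
    - [0,0,0]
    - [0,0,0]
    - [0,0,0]
    - [0,0,0]
    - [0,0,0]
  grip: [-1,-1,-1,-1,-1,-1,-1,-1,-1,-1,-1,-1]

```text
time: 16.4
ee_pos: [0.4624, 0.0514, 0.0281]
tcp_rot: [180.0, -0.1, -168.4]
wrist_force: [-1.2, 0.2, -0.4]
opening: 0.0855
grasp_force: 0.0
```

>>> carry_out:
  linear:
    - [0,0,0]
    - [0,0,0]
    - [0,0,0]
    - [0,0,0]
    - [0,0,0]
    - [0,0,0]
    - [0,0,0]
    - [0,0,0]
    - [0,0,0]
    - [0,0,0]
    - [0,0,0]
    - [0,0,0]
  rotation:
    - [0,0,0]
    - [0,0,0]
    - [0,0,0]
    - [0,0,0]
    - [0,0,0]
    - [0,0,0]
    - [0,0,0]
    - [0,0,0]
    - [0,0,0]
    - [0,0,0]
    - [0,0,0]
    - [0,0,0]
  grip: [-1,-0.2,0,0.2,0.3,0.4,0.5,0.6,0.7,0.8,1,1]
  grip_force: 40

```text
time: 17.6
ee_pos: [0.4627, 0.0516, 0.0293]
tcp_rot: [-180.0, 0.0, -168.4]
wrist_force: [0.1, -1.8, 0.8]
opening: 0.0112
grasp_force: 39.3
```

>>> carry_out:
  linear:
    - [0,0,0.1]
    - [0,0,0.25]
    - [0,0,0.4]
    - [0,0,0.5]
    - [0,0,0.5]
    - [0,0,0.5]
    - [0,0,0.5]
    - [0,0,0.5]
    - [0,0,0.4]
    - [0,0,0.3]
    - [0,0,0.2]
    - [0,0,0.1]
  rotation:
    - [0,0,0]
    - [0,0,0]
    - [0,0,0]
    - [0,0,0]
    - [0,0,0]
    - [0,0,0]
    - [0,0,0]
    - [0,0,0]
    - [0,0,0]
    - [0,0,0]
    - [0,0,0]
    - [0,0,0]
  grip: [1,1,1,1,1,1,1,1,1,1,1,1]

```text
time: 18.8
ee_pos: [0.4627, 0.0516, 0.1146]
tcp_rot: [-180.0, 0.0, -168.4]
wrist_force: [-0.3, -1.2, -0.3]
opening: 0.0119
grasp_force: 38.9
```

```bash
cat > gauge.py <<'E'
from h import *
A=lambda d:np.degrees(np.arctan2(d[1],d[0]))
def heads(im,m,verbose=True):
    v=cv2.resize(cv2.cvtColor(im,cv2.COLOR_BGR2HSV)[130:215,140:240],None,fx=6,fy=6,interpolation=cv2.INTER_CUBIC)
    M=np.uint8((v[...,2]>200)&(v[...,1]<30))*255
    M=cv2.morphologyEx(M,cv2.MORPH_CLOSE,np.ones((21,21)))
    M=cv2.morphologyEx(M,cv2.MORPH_OPEN,np.ones((31,31)))
    out=[]
    for c in cv2.findContours(M,cv2.RETR_EXTERNAL,cv2.CHAIN_APPROX_NONE)[0]:
        a=cv2.contourArea(c)
        if a<3000:continue
        P=np.array([plane(m,140+(x+.5)/6-.5,130+(y+.5)/6-.5,.136)[:2] for x,y in cv2.approxPolyDP(c,2,True)[:,0]])
        r=cv2.minAreaRect((P*1e3).astype(np.float32))
        out.append(np.array(r[0])/1e3)
        if verbose:print(a/36,r)
    return out
E
python3 - <<'E'
from gauge import *
m=bot.camera_model('top')
h=heads(cv2.imread('pics/top0.png'),m)
if len(h)==2:
    a,b=sorted(h,key=lambda p:-p[1]);print(a,b,(a+b)/2,A(a-b)-90,np.linalg.norm(a-b))
im=bot.camera('top');cv2.imwrite('pics/top1.png',im);o=bot.get_obs();print(o['time'],o['ee_pos'],o['tcp_rot'],o['wrist_force'])
heads(im,m)
mw,w=wshot('w6');t=[.4627+.085*np.cos(np.radians(11.6)),.0516+.085*np.sin(np.radians(11.6)),.1]
u=proj(mw,[t])[0];print('ball expected',u)
s=w[int(u[1])-12:int(u[1])+13,int(u[0])-14:int(u[0])+15].astype(int);b=np.uint8(s.max(2)<185)
n,l,st,ce=cv2.connectedComponentsWithStats(b);print(st,ce+[int(u[0])-14,int(u[1])-12])
E
```

```text
279.06944444444446 ((594.5933227539062, 274.0003662109375), (47.19248580932617, 32.789737701416016), 0.4101397693157196)
255.66666666666666 ((604.1951293945312, 375.1142883300781), (32.36516571044922, 47.54032897949219), 89.04051971435547)
[0.60419513 0.37511429] [0.59459332 0.27400037] [0.59939423 0.32455733] -5.424557216714604 0.10156879411059086
18.85 [0.46272469 0.05163255 0.11462173] [-1.79997661e+02  1.28236493e-02 -1.68418606e+02] [ 0.40804896  0.38700774 -1.46493548]
267.25 ((594.7742919921875, 273.99664306640625), (46.081504821777344, 32.06290817260742), 0.41094833612442017)
238.51388888888889 ((604.694580078125, 375.1080627441406), (31.650484085083008, 45.74403762817383), 88.77251434326172)
ball expected [277.057553   386.62860243]
[[        -1 2147483647          0          0          0]
 [         0          0         29         25        725]] [[ nan  nan]
 [277. 386.]]
```

```bash
python3 - <<'E'
from gauge import *
m=bot.camera_model('top')
P=lambda x,y,z:plane(m,145+(x+.5)/8-.5,145+(y+.5)/8-.5,z)[:2]
a,b,c=P(140,388,.012),P(625,440,.012),P(657,180,.012)
print(a,b,c,np.linalg.norm(a-b),np.linalg.norm(b-c),A(a-b)-90,A(c-b))
th=np.radians(-5.4);ux=np.array([np.cos(th),np.sin(th)]);uy=np.array([-ux[1],ux[0]])
print('origin from front',(a+b)/2+.042*ux,'from b',b+.042*ux+.078*uy,'from c',c-.042*ux+.078*uy,'from a',a+.042*ux-.078*uy)
print('left head inner front bottom',P(290,340,.012),'->',P(290,340,.012)+.027*ux-.03*uy)
print('right head outer front bottom',P(603,375,.012)+.027*ux+.068*uy)
for n,q in[('Lfront outer',(65,262,-27,68)),('L front inner',(195,275,-27,30)),('L rear inner',(218,88,27,30)),('L rear outer',(92,80,27,68)),('R front inner',(430,300,-27,-30)),('R rear inner',(446,115,27,-30)),('R rear outer',(580,128,27,-68)),('R front outer',(556,310,-27,-68))]:
    print(n,(P(q[0],q[1],.136)-q[2]/1e3*ux-q[3]/1e3*uy).round(4))
E
```

```text
[0.5615369  0.40544409] [0.54675221 0.25274497] [0.6288237 0.2448138] 0.15341319521853794 0.08245382572372326 -5.530273656015922 -5.519771193456012
origin from front [0.59595816 0.32514198] from b [0.59590626 0.32644625] from c [0.59435055 0.32642018] from a [0.59601005 0.32383771]
left head inner front bottom [0.5771001  0.35855494] -> [0.60115702 0.32614716]
right head outer front bottom [0.60030112 0.3252594 ]
Lfront outer [0.5993 0.3238]
L front inner [0.5995 0.3251]
L rear inner [0.5982 0.326 ]
L rear outer [0.5968 0.3238]
R front inner [0.5987 0.3195]
R rear inner [0.5966 0.3219]
R rear outer [0.5968 0.3226]
R front outer [0.5999 0.3227]
```

>>> carry_out:
  linear:
    - [-0.1,0.2,0]
    - [-0.1,0.4,0]
    - [-0.1,0.6,0]
    - [-0.1,0.7,0]
    - [-0.1,0.7,0]
    - [-0.1,0.7,0]
    - [-0.1,0.7,0]
    - [-0.1,0.7,0]
    - [-0.1,0.7,0]
    - [-0.1,0.7,0]
    - [-0.1,0.7,0]
    - [-0.1,0.7,0]
  rotation:
    - [0,0,-0.09]
    - [0,0,-0.09]
    - [0,0,-0.09]
    - [0,0,-0.09]
    - [0,0,-0.09]
    - [0,0,-0.09]
    - [0,0,-0.09]
    - [0,0,-0.09]
    - [0,0,-0.09]
    - [0,0,-0.09]
    - [0,0,-0.09]
    - [0,0,-0.09]
  grip: [1,1,1,1,1,1,1,1,1,1,1,1]

```text
time: 20.1
ee_pos: [0.4381, 0.2024, 0.1139]
tcp_rot: [-180.0, -0.0, -177.1]
wrist_force: [0.1, 0.9, -0.6]
opening: 0.0111
grasp_force: 39.0
```

>>> carry_out:
  linear:
    - [-0.1,0.7,0]
    - [-0.1,0.7,0]
    - [-0.1,0.7,0]
    - [-0.1,0.7,0]
    - [-0.1,0.7,0]
    - [-0.1,0.7,0]
    - [-0.1,0.7,0]
    - [-0.1,0.7,0]
    - [-0.1,0.6,0]
    - [-0.1,0.45,0]
    - [-0.1,0.28,0]
    - [-0.1,0.1,0]
  rotation:
    - [0,0,-0.09]
    - [0,0,-0.09]
    - [0,0,-0.09]
    - [0,0,-0.09]
    - [0,0,-0.09]
    - [0,0,-0.09]
    - [0,0,-0.09]
    - [0,0,-0.09]
    - [0,0,-0.09]
    - [0,0,-0.09]
    - [0,0,-0.09]
    - [0,0,-0.09]
  grip: [1,1,1,1,1,1,1,1,1,1,1,1]

```text
time: 21.3
ee_pos: [0.4143, 0.3426, 0.1141]
tcp_rot: [-180.0, -0.0, 174.3]
wrist_force: [-0.0, -1.1, -1.5]
opening: 0.0115
grasp_force: 39.0
```

```bash
cat > ball.py <<'E'
from gauge import *
def go(tag):
    o=bot.get_obs();im=bot.camera('top');cv2.imwrite(f'pics/{tag}.png',im);m=bot.camera_model('top')
    y=np.radians(o['tcp_rot'][2]+180);print(o['time'],o['ee_pos'],o['tcp_rot'],o['wrist_force'])
    e=o['ee_pos']+[.085*np.cos(y),.085*np.sin(y),0];e[2]=e[2]-.0143+0;print('expected ball',e)
    u,v=proj(m,[e])[0];print('px',u,v)
    x0,y0=int(u)-12,int(v)-12;c=im[y0:y0+25,x0:x0+25]
    hsv=cv2.cvtColor(c,cv2.COLOR_BGR2HSV).astype(int)
    print(hsv[...,2][3:22,2:23]);return im,m
E
python3 -c "
from ball import *
go('t2')"
```

```text
21.3 [0.41430171 0.34256781 0.11406654] [-1.79982193e+02 -1.67848128e-02  1.74263822e+02] [-0.03852414 -1.05177141 -1.5325382 ]
expected ball [0.49887609 0.33407222 0.09976654]
px 181.79223250636227 215.28093971656722
[[151 150 153 155 175 175 169 167 158 160 158 156 152 150 151 152 157 157
  155 150 146]
 [151 152 155 162 180 184 184 185 185 184 184 184 176 175 177 169 172 169
  164 155 150]
 [152 153 156 162 177 183 182 182 182 183 185 183 184 185 184 186 185 186
  187 186 178]
 [151 153 155 167 179 184 181 182 183 183 183 183 183 182 184 183 185 184
  184 185 174]
 [153 156 156 171 179 181 181 182 183 177 175 174 173 183 182 184 183 182
  184 183 173]
 [153 156 155 171 181 182 180 175 172 139 131 129 120 171 177 182 183 183
  184 183 171]
 [155 156 155 173 180 182 176 131 123 138 141 140 130 120 148 181 180 182
  183 181 167]
 [156 156 157 178 182 183 149 126 139 150 151 151 142 127 113 179 182 184
  182 180 151]
 [151 152 157 177 180 183 135 126 143 157 160 159 148 132 119 154 184 185
  185 179 149]
 [147 152 156 178 184 181 125 126 143 156 162 160 146 135 117 138 184 184
  184 178 128]
 [149 149 157 179 185 184 142 124 136 148 150 147 140 127 114 162 183 181
  181 171 105]
 [150 148 164 180 183 183 163 117 122 133 135 133 128 114 120 182 185 185
  182 174 104]
 [150 146 169 181 182 183 183 145 121 116 117 115 109 117 165 184 185 187
  186 173  98]
 [153 150 172 182 183 184 183 182 162 123 125 124 123 162 183 184 183 182
  182 167  87]
 [155 155 178 184 182 182 184 182 185 185 185 185 183 184 183 184 185 183
  181 148  97]
 [156 159 177 183 182 181 181 180 181 181 181 183 183 180 184 183 184 185
  180 143  97]
 [151 157 175 176 181 183 182 182 182 183 183 182 182 180 182 182 182 180
  174 122  98]
 [150 155 163 149 181 182 181 182 183 184 185 184 183 183 185 184 184 183
  178 120  96]
 [148 153 147 133 182 180 180 180 177 179 180 181 180 182 184 183 187 172
  166 106  99]]
```

The ball is in its seat in the top view, at (181.4,215) against an expected (181.8,215.3). Moving into the gap.

>>> carry_out:
  linear:
    - [0.15,-0.015,0]
    - [0.3,-0.03,0]
    - [0.45,-0.045,0]
    - [0.55,-0.053,0]
    - [0.55,-0.053,0]
    - [0.55,-0.053,0]
    - [0.55,-0.053,0]
    - [0.55,-0.053,0]
    - [0.5,-0.05,0]
    - [0.4,-0.04,0]
    - [0.25,-0.025,0]
    - [0.15,-0.015,0]
  rotation:
    - [0,0,0]
    - [0,0,0]
    - [0,0,0]
    - [0,0,0]
    - [0,0,0]
    - [0,0,0]
    - [0,0,0]
    - [0,0,0]
    - [0,0,0]
    - [0,0,0]
    - [0,0,0]
    - [0,0,0]
  grip: [1,1,1,1,1,1,1,1,1,1,1,1]

```text
time: 22.55
ee_pos: [0.514, 0.3325, 0.1142]
tcp_rot: [-180.0, -0.0, 174.3]
wrist_force: [-0.5, -0.7, -1.0]
opening: 0.0113
grasp_force: 39.0
```

```bash
python3 - <<'E'
from gauge import *
o=bot.get_obs();m=bot.camera_model('top');im=bot.camera('top');cv2.imwrite('pics/t3.png',im)
y=np.radians(o['tcp_rot'][2]+180);print(o['time'],o['ee_pos'],o['tcp_rot'],o['wrist_force'],o['opening'])
e=o['ee_pos']+[.085*np.cos(y),.085*np.sin(y),-.0143];print(e)
u,v=proj(m,[e])[0];x0,y0=int(u)-12,int(v)-12;g=cv2.cvtColor(im,cv2.COLOR_BGR2GRAY)
n,l,st,ce=cv2.connectedComponentsWithStats(np.uint8(g[y0:y0+25,x0:x0+25]<165));print('px',u,v)
for i in range(1,n):
  if st[i,4]>15:print(st[i],ce[i]+[x0,y0])
print(g[y0:y0+25,x0:x0+25][::2])
# horizontal profiles across heads' tops (rows) from start image
g0=cv2.cvtColor(cv2.imread('pics/top0.png'),cv2.COLOR_BGR2GRAY)
for r in(160,168,174):print(r,150,g0[r,150:222])
for c in(160,205):print(c,150,g0[150:190,c])
E
```

```text
22.55 [0.5140144  0.33245981 0.11416133] [-1.79991948e+02 -1.26230997e-02  1.74294711e+02] [-0.53892007 -0.65713204 -0.98576008] 0.011342889236204346
[0.59859335 0.32400983 0.09986133]
px 187.7166685065582 171.85966889174037
[  0   0  25  25 316] [185.83544304 169.01265823]
[ 8  8 10 10 76] [187.31578947 171.48684211]
[[ 43  64 110 136 142 142 140 139 137 137 134 125 150 124 153 162 164 161
  162 160 159 159 158 158 162]
 [ 35  35  85 143 153 157 156 153 156 161 163 166 163 161 163 162 163 164
  164 163 162 162 164 162 153]
 [ 37  34  42 124 160 165 165 162 162 161 174 157 154 149 139 133 148 137
  140 160 159 158 160 159 154]
 [ 39  38  48  86  99 135 165 168 168 167 169 167 168 169 168 169 170 170
  171 170 171 170 168 147 149]
 [ 65  44  60  87  90 139 164 167 165 166 165 124 134 152 134 167 166 170
  169 169 169 170 161 113 150]
 [ 69  50  70  89  91 161 169 168 168 121 129 139 141 140 130 121 135 167
  168 167 166 165 150 158 144]
 [ 66  57  72  88 105 163 164 165 114 120 134 147 157 152 138 127 113 146
  169 169 170 161 119 163 161]
 [ 67  73  87  91 125 166 169 169 117 102 121
[... 1132 characters left out ...]
14 214 215 218 217 217 208 178 119  85 105 111 103  80]
174 150 [134 133 132 169 121 134 194 215 213 213 212 212 213 213 215 199 203 203
 180 127  69  40  47  78  76  71  69  93  95  95  94  94  97 177 178 177
 177 179 179 179 180 178 180 180 180 181 181 177 158 180 210 211 212 212
 214 214 215 217 218 219 219 218 218 213 174 114 103 103 117 122  99 103]
160 150 [175 173 173 173 160 176 207 213 212 211 210 210 212 214 213 211 210 211
 213 213 215 215 215 212 212 212 209 185 124  59  48  79  77  75  76  75
  74  76  74  73]
205 150 [173 172 175 175 175 173 174 172 172 156 196 214 214 214 212 212 213 213
 215 213 213 214 214 213 214 214 216 217 216 214 214 204 174 102  85  89
  86  87  86  78]
```

```bash
python3 - <<'E'
from gauge import *
m=bot.camera_model('top')
th=np.radians(-5.5);ux=np.array([np.cos(th),np.sin(th)]);uy=np.array([-ux[1],ux[0]])
B=plane(m,187.32,171.49,.1)[:2];print('ball',B)
for z in(.136,.133):
  L=lambda u,v:np.round([(plane(m,u,v,z)[:2]-B)@ux*1e3,(plane(m,u,v,z)[:2]-B)@uy*1e3],1)
  print(z,'y: Lout,Lin,Rin,Rout (want 68 30 -30 -68)',[L(u,168)[1] for u in(153.6,170.2,198.8,216)],[L(u,160)[1] for u in(154.7,171.2,200.3)])
  print('x: rear/front L,R (want 27 -27)',[L(160,155)[0],L(160,178.)[0],L(205,159.4)[0],L(205,182.8)[0]])
# windows / scene check
ms=bot.camera_model('scene');im=bot.camera('scene');cv2.imwrite('pics/s3.png',im);print(proj(ms,[[B[0],B[1],.1]]))
E
```

```text
ball [0.59941883 0.32492833]
0.136 y: Lout,Lin,Rin,Rout (want 68 30 -30 -68) [np.float64(67.7), np.float64(30.7), np.float64(-32.5), np.float64(-70.3)] [np.float64(67.9), np.float64(31.0), np.float64(-33.5)]
x: rear/front L,R (want 27 -27) [np.float64(24.3), np.float64(-27.0), np.float64(24.6), np.float64(-27.2)]
0.133 y: Lout,Lin,Rin,Rout (want 68 30 -30 -68) [np.float64(68.7), np.float64(31.5), np.float64(-31.9), np.float64(-69.8)] [np.float64(68.8), np.float64(31.8), np.float64(-32.9)]
x: rear/front L,R (want 27 -27) [np.float64(24.9), np.float64(-26.5), np.float64(25.2), np.float64(-26.7)]
[[262.8002894  156.27324166]]
```

>>> carry_out:
  linear:
    - [-0.03,-0.02,0]
    - [-0.02,-0.015,0]
    - [0,0,0]
    - [0,0,0]
    - [0,0,0]
  rotation:
    - [0,0,0]
    - [0,0,0]
    - [0,0,0]
    - [0,0,0]
    - [0,0,0]
  grip: [1,1,1,1,1]

```text
time: 23.15
ee_pos: [0.5126, 0.3319, 0.1144]
tcp_rot: [180.0, 0.0, 174.3]
wrist_force: [0.3, 0.6, -1.5]
opening: 0.0113
grasp_force: 39.0
```

```bash
python3 - <<'E'
from h import *
o=bot.get_obs();m,im=wshot('w7');print(o['time'],o['ee_pos'],o['tcp_rot'],o['opening'],o['grasp_force'])
y=np.radians(o['tcp_rot'][2]+180);R=np.array([[np.cos(y),-np.sin(y),0],[np.sin(y),np.cos(y),0],[0,0,1]])
O=o['ee_pos']-[0,0,.0293]
def pr(pitch):
    p=np.radians(pitch);Q=np.array([[np.cos(p),0,np.sin(p)],[0,1,0],[-np.sin(p),0,np.cos(p)]]);c=np.array([0,0,.04])
    return proj(m,[O+R@(Q@(np.array(q)-c)+c) for q in[(-.041,0.02,.008),(-.041,-.02,.008),(-.041,-.028,.008),(-.041,.028,.008),(-.022,0,.06)]]).round(1)
for p in(0,3):print(pr(p).tolist())
q=pr(0);g=cv2.cvtColor(im,cv2.COLOR_BGR2HSV)
for i in(0,1):
    u,v=q[i].astype(int);print(u,v-20,g[v-20:v+21,u].tolist())
E
```

```text
23.15 [0.51255688 0.33190118 0.1143761 ] [1.79993760e+02 5.31957218e-03 1.74309375e+02] 0.011324244135005416 38.99964451789856
[[316.6, 173.8], [237.4, 173.8], [221.6, 173.8], [332.4, 173.8], [276.9, 249.7]]
[[317.2, 171.3], [236.7, 171.3], [220.6, 171.3], [333.3, 171.3], [276.9, 253.8]]
316 153 [[20, 49, 104], [20, 57, 98], [12, 54, 103], [20, 44, 104], [19, 53, 101], [17, 56, 105], [21, 55, 106], [24, 49, 99], [12, 50, 101], [16, 54, 104], [17, 47, 103], [14, 59, 103], [18, 56, 100], [21, 56, 104], [16, 51, 104], [20, 59, 99], [17, 50, 102], [17, 66, 105], [18, 58, 105], [10, 56, 105], [9, 18, 100], [124, 17, 108], [126, 11, 114], [140, 13, 117], [113, 8, 123], [132, 11, 118], [135, 9, 120], [132, 10, 123], [137, 19, 121], [143, 8, 122], [125, 12, 125], [140, 7, 114], [129, 15, 122], [130, 12, 123], [135, 13, 120], [135, 13, 122], [141, 14, 125], [120, 4, 117], [140, 13, 121], [137, 14, 124], [135, 8, 121]]
237 153 [[17, 48, 191], [16, 51, 194], [17, 54, 195], [17, 55, 194], [16, 55, 195], [15, 59, 198], [17, 60, 195], [18, 59, 195], [18, 61, 193], [15, 60, 196], [17, 57, 192], [14, 55, 195], [17, 56, 195], [18, 58, 194], [16, 58, 193], [17, 60, 201], [17, 56, 195], [15, 57, 202], [17, 62, 202], [15, 60, 199], [11, 35, 124], [131, 17, 119], [137, 10, 176], [138, 12, 209], [126, 5, 234], [135, 4, 243], [138, 5, 247], [138, 5, 247], [132, 5, 245], [143, 4, 246], [138, 5, 245], [138, 5, 244], [140, 6, 245], [144, 5, 244], [138, 5, 245], [138, 5, 245], [138, 5, 245], [135, 6, 245], [132, 5, 246], [135, 4, 244], [135, 4, 245]]
```

```bash
python3 -c "
from workcell import bot
print(bot.job_done())"
```

```text
the job is handed in; nothing more can be done
None
```

I handed the job in at about 23 s of the 64 s allowed: the jar's label faces the reader to within about 2° and the jar is released in its ring, and the tray is held level and still with the ball about 1–2 mm from the beam's middle; `job_done()` gave no verdict.

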